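# Move a warm canister from the block heater to the shaker and clamp it

## Robot

A 6-joint arm with a two-finger parallel gripper is mounted at the origin on a cart in front of the work surface, level with it; the furniture and walls round the work are solid. World frame = base frame: x ahead of the robot, y to its left, z up, the work surface at z = 0. Lengths are in m, angles in degrees, forces in N, time in s.
With the tool pointing down it reaches from about 0.4 to 0.825 m from the base axis. Payload 7 kg.
Tool frame: the origin (TCP) lies on the centre line of the jaws, within the pads' length; the fingertips stand 14 mm ahead of it and the grasp point (between the pads) lies 5 mm behind it; z points along the fingers, y is the line along which they close (so a half turn about z gives the same grasp; the last joint's range is limited). The gripper opens to 88 mm and grips with 3 to 60 N. Pads are 19 mm wide; open, the fingers measure 130 mm over their backs; the gripper's body (78 mm by 193 mm) begins 47 mm behind the grasp point.
Start: joints at [89.101, 20.546, 0.682, 0, -70.136, -16.507], TCP at [0.202, 0.644, 0.241] pointing down, gripper open.
Joint ranges: [-176.03, 176.03], [-82.01, 121.73], [-58.28, 71.71], [-173.87, 95.51], [-174.79, -0.11], [-173.66, 173.66]. Speed limits (degrees/s): [136.94, 136.94, 172.46, 180, 180, 180].

## Interface

Orientations are given as [roll, pitch, yaw] about the fixed x, y, z axes, in that order (R = Rz(yaw) Ry(pitch) Rx(roll)).
In Python, from plant import r gives the robot as it stands.
- The arm moves only by the tool send_rows, never from a script. Its argument "steps" is a list of rows, each an object with "dp": the shift along the tool's x, y, z in mm, a list of three; "roll": the turn about the tool's z in rad; "jaw": the opening in per cent of the stroke, from 0 (shut) to 100 (fully open). In form: [{"dp": [tx, ty, tz], "roll": roll, "jaw": jaw}, ...]. A call has 1 to 5 rows; each row is the pose to reach, as a shift and turn from the pose commanded when the call began, along the tool's axes at that moment; what a row does not reach only later rows make up. A row lasts 1/8 s, in which the tool goes at most 62.5 mm and 10.7 degrees, less where a joint would pass 70% of its speed; a pose out of reach is approached as far as the arm can. A call with a gripper value outside its range is refused whole. The fingers move at their own pace and stop on an object; "newtons" is the grip in N (left out, the last holds). Time passes only in rows, so rows that repeat a pose let the fingers close. It gives the time, the measured TCP pose, the force, the opening and the grip force at its end, in the units of the state.
- r.get_state(): the state, without advancing time (a new reading comes with each control period).
- r.capture(name): name is "side" or "top" or "wrist"; returns a dict with "image" (400x640x3 uint8, blue, green, red), "K" (3x3 intrinsics, pixels), "rvec" (rotation vector, rad) and "tvec" (3), from world to camera coordinates, as OpenCV has them. Camera axes: x right, y down, z forward; pixel columns grow to the right and rows downward; lengths in m; the calibration is good to about 2 mm. The wrist camera is an equidistant fisheye: a pixel r from the principal point sees the ray r / f radians off the axis. A picture is of the moment at which its call begins. There is no depth.
- r.close_job(): hands the job in; it is judged then, once.
The state is a dict: "time_s": time; "joints": joint angles; "qd": joint speeds; "joint_torque": joint torques, N m; "tcp_pos": TCP position; "eef_rot": TCP orientation; "contact_force": force on the tool from outside, world axes, zero at the start; "moment": the same for the moment, N m; "gripper_width": finger opening in m; "gripper_force": force on a finger pad.
Only numpy, scipy, OpenCV 4.12 (cv2) and the standard library are available. Lean on these libraries where they do the work, as an engineer would, in place of code of your own. Each camera call takes 0.05 s, during which the arm holds its last target. There are 200 camera calls.

## Task

Lift the steel canister straight up out of the block heater by its side handle and set it down on the cork mat. Then take it round its body instead, stand it on the shaker plate in front of the fork with its handle in the gap between its two rubber-lined cheeks, and let go. Finally squeeze the clamp's red release lever against its post, keep it squeezed while you slide the clamp up to the canister, and let go so that it locks there in its last notch; keep the canister upright all the while and leave the dropper bottle and the sample pot where they stand.

Things in the scene. Friction and masses are not known exactly. Their poses are not given: they have to be found in the camera images.
- canister: Closed steel canister, blue lid, loose, 0.3 kg: round body 62 mm across (lid 63), 94 mm high, one black D-shaped side handle. Origin: centre of the underside, z up, handle along its -x. At the start it is sunk in the heater to its lid (underside 16 mm over the bench), so only the handle, standing out in front of the heater, can be grasped. Elsewhere the body is free to grip from 5 to 90 mm up.
- canister_handle: The canister's handle, fixed to it; same origin and axes as canister. Its upright grip bar is 14 mm wide along y, 9 mm thick, centred at x = -70 mm, 26 to 83 mm over the underside; bars of equal width at top and bottom join it to the body, leaving 35 mm open between bar and body. Pinch it from above across its 14 mm.
- canister_grip (a point): Point in the middle of the handle's grip bar: x = -70 mm, y = 0, 66 mm over the canister's underside; axes as the canister.
- heater: White block heater, blue control panel, fixed, 102 mm high. Origin: axis of its well, at bench level. Front face at x = -46 mm, back +85, sides at y = -68 and +138 mm. The round well is 67 mm across, floor 16 mm up, open at the top and, by a 37 mm wide slot for the handle, to the front (-x). Lift the canister straight up some 95 mm before moving it sideways.
- cork_mat: Square cork mat, fixed, 120 x 120 mm, 6 mm thick, lying on the bench between heater and shaker. Origin at the centre of its underside.
- shaker: Bench shaker, fixed: white housing, blue panel on its front (-x) side, aluminium plate 190 mm (x) by 320 mm (y from -150 to +170 mm), top 80 mm over the bench. Origin at bench level. The fork stands at the -y end of the plate, the clamp runs along y on two rods at the +y end.
- shaker_seat (a point): Where the canister's underside centre must finally stand: on the plate (shaker x 0, y -60, z 80 mm), on a black rubber disc 80 mm wide; axes as the shaker. It touches the fork there: two black-lined cheeks 79 mm high, 27 to 75 mm from this point toward -y, gap x = -15.5 to +15.5 mm for the handle, no room for fingers. Up to 10 mm short of it (+y) will do at first: the clamp pushes it home.
- clamp (a joint): Travel of the clamp in m: 0 at the start (open), growing toward the fork (shaker's -y). Notches at 0, 0.018, 0.036, 0.054; unless its lever is squeezed it moves only 2 mm either way. At 0.054, the last, it holds the canister; it meets the canister at about 0.0555, where the pawl still drops into that notch. About 2.5 N of friction.
- clamp_face (a point): Middle of the clamp's rubber-faced front bar (80 mm wide in x, 28 to 54 mm over the plate), moves with the clamp; axes as the shaker. At the start at y = +26.5 mm of the shaker.
- clamp_grip (a point): Midway (y) between the outer faces of the clamp's black fixed post (fork side) and red release lever, 62 mm over the shaker plate; moves with the clamp; axes as the shaker. Both are upright plates 30 mm wide (x), tops 81 mm over the plate, 42 mm over their outer faces at rest, 29 squeezed; the clamp's own plate below them is 33 mm up. Grasp both from above, fingers closing along y.
- release (a joint): Angle of the red release lever in rad: 0 at rest (pawl down), 0.26 fully squeezed toward the post; beyond 0.18 the pawl is clear of the notches. A spring returns it (4 N at the lever at first, 8 N at full squeeze).
- green_dropper: Dropper bottle with green cap, 27 mm across, 74 mm high, loose bystander.
- sample_pot: White lidded sample pot, 81 mm across, 100 mm high, loose bystander.

How it is judged (in metres and radians):
On the way, in this order (a step that is already met when the one before it is completed fails the run):
1. the canister is lifted by its handle until it is more than 80 mm over the bench (z of canister in the frame of heater above 0.08 m and contact force between the fingers and canister_handle above 0.5 N), for 0.1 s.
2. the canister stands upright on the cork mat (centre within 40 mm of the mat's), let go (horizontal distance between canister and cork_mat below 0.04 m and z of canister in the frame of cork_mat below 0.01 m and angle between canister's own z axis and vertical below 0.1 rad and linear speed of canister below 0.03 m/s and contact force between the fingers and canister below 0.1 N), for 0.3 s.
3. the canister is lifted off the mat by its body, not by its handle (z of canister in the frame of cork_mat above 0.03 m and contact force between the fingers and canister above 0.5 N and contact force between the fingers and canister_handle below 0.2 N), for 0.1 s.
4. the canister stands on the shaker plate within 25 mm of its seat, its handle between the cheeks, let go (horizontal distance between canister and shaker_seat below 0.025 m and z of canister in the frame of shaker_seat below 0.004 m and angle between canister's own z axis and vertical below 0.1 rad and x of canister_grip in the frame of shaker_seat between -0.016 and 0.016 m and y of canister_grip in the frame of shaker_seat below -0.04 m and linear speed of canister below 0.03 m/s and contact force between the fingers and canister below 0.1 N), for 0.3 s.
5. the clamp is slid with its release lever squeezed (value of joint release above 0.12 rad and value of joint clamp above 0.012 m), for 0.1 s.
At the end, for the whole second after the job is handed in: The canister stands upright and still on the shaker, within 8 mm sideways and 7 mm lengthwise of its seat against the fork, handle in the gap between the cheeks; the clamp is in its last notch (travel 0.051 to 0.0573 m), its release lever back at rest (under 0.05 rad) (value of joint clamp between 0.051 and 0.0573 m and value of joint release below 0.05 rad and x of canister in the frame of shaker_seat between -0.008 and 0.008 m and y of canister in the frame of shaker_seat between -0.004 and 0.007 m and z of canister in the frame of shaker_seat between -0.004 and 0.004 m and x of canister_grip in the frame of shaker_seat between -0.016 and 0.016 m and y of canister_grip in the frame of shaker_seat below -0.055 m and angle between canister's own z axis and vertical below 0.06 rad and linear speed of canister below 0.02 m/s and velocity of joint clamp below 0.01 m/s); the robot touches nothing.
It fails at once if the canister is tipped by more than 0.5 rad (angle between canister's own z axis and vertical above 0.5 rad).
It fails at once if the dropper bottle is moved by more than 30 mm (distance of green_dropper from where it was at the start of the episode above 0.03 m).
It fails at once if the sample pot is moved by more than 30 mm (distance of sample_pot from where it was at the start of the episode above 0.03 m).
It also fails if it takes over 64 s, if anything falls off the work surface, if the arm or the gripper's body presses on something with over 40 N, if the wrist force passes 120 N, or if a joint passes its speed limit or range.

## Working session

There is one attempt and no reset: what is moved stays moved. The work goes in short steps, Python scripts to look and compute and a tool call to move; the robot and the scene stay as the last step left them, time stands still between calls to the robot, and variables do not carry over. Pictures are saved under pics/ and viewed, at most 10 in all, crops included, and the job is handed in when it is done.

Besides the shell and the picture viewer there is one more tool, called as a command line: name --argument value ..., lists and objects as JSON in quotes. send_rows: Moves the arm, as the interface text tells. Its arguments: {"type":"object","properties":{"steps":{"type":"array","items":{"type":"object","properties":{"dp":{"type":"array","items":{"type":"number"}},"roll":{"type":"number"},"jaw":{"type":"number"}}}},"newtons":{"type":"number"}},"required":["steps"]}

```bash
mkdir -p pics; ls; python3 - <<'E'
from plant import r
import cv2,pickle
d={}
for n in("side","top","wrist"):
    c=r.capture(n);d[n]=c;cv2.imwrite(f"pics/{n}0.png",c["image"]);print(n,c["K"],c["rvec"],c["tvec"])
pickle.dump(d,open("c0.pkl","wb"));s=r.get_state();print(s)
E
```

```text
pics
side [[509.99505753   0.         318.29339871]
 [  0.         509.99505753 205.22149433]
 [  0.           0.           1.        ]] [ 1.90023752 -1.09502847  0.59537624] [-0.3674172   0.3489475   1.01840989]
top [[498.80911746   0.         313.68230963]
 [  0.         498.80911746 200.75232943]
 [  0.           0.           1.        ]] [ 2.14395156 -2.15237577  0.15270781] [-0.05574708  0.63896115  1.33391583]
wrist [[309.70691629   0.         317.10563351]
 [  0.         309.70691629 199.58197372]
 [  0.           0.           1.        ]] [-1.73436958  2.3602594   0.37416652] [ 0.67373455 -0.03951116  0.39262164]
{'time_s': 0.15, 'joints': array([ 8.91005986e+01,  2.05833012e+01,  6.47996535e-01, -1.31228212e-02,
       -7.01363651e+01, -1.65073554e+01]), 'qd': array([ 0.0823951 , -0.17922767,  0.21165844,  0.09075648, -0.00276239,
       -0.03197725]), 'joint_torque': array([-1.41224209e-03, -5.83275139e+01,  2.93290812e+01,  7.00127631e+00,
        8.79541039e-03, -9.72103908e-05]), 'tcp_pos': array([0.20185154, 0.64376459, 0.23984455]), 'eef_rot': array([ 1.79927778e+02, -8.53626336e-03, -1.74112180e+01]), 'contact_force': array([-0.69485029,  0.47424048, -0.33199655]), 'moment': array([-0.00883857,  0.00295299, -0.00462564]), 'gripper_force': 0.0, 'gripper_width': 0.08754068047136396}
```

View pics/top0.png

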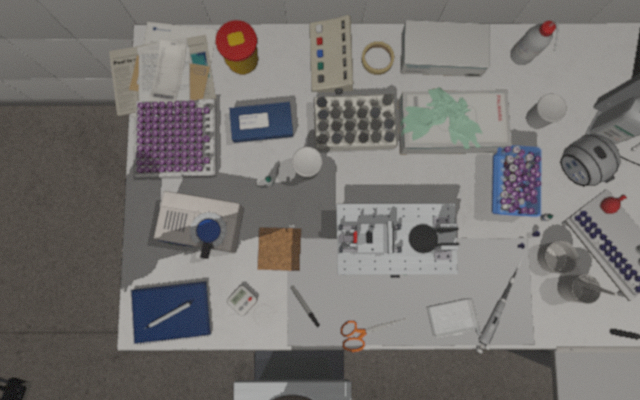

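View pics/side0.png

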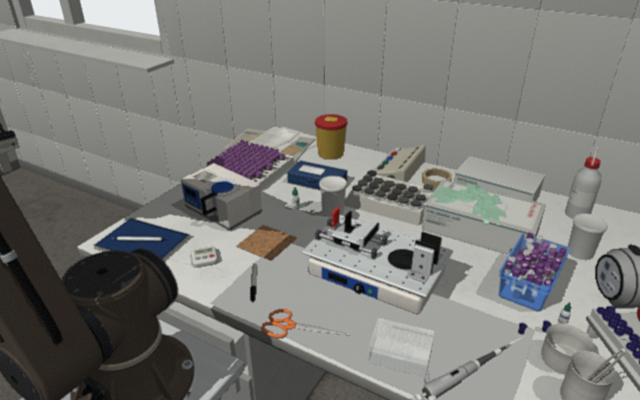

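The top view shows the heater around (197,222), with the canister lid at (208,230) and the handle toward (206,252). The cork mat is at (278,249), the shaker at (397,240) and the seat disc at (423,239). The pot is at (307,162) and the dropper at (268,176). The side view agrees. Next I'll zoom in.

```bash
cat > h.py <<'E'
import numpy as np,cv2,pickle
def px2w(c,u,v,z):
    R=cv2.Rodrigues(c["rvec"])[0];o=-R.T@c["tvec"];d=R.T@np.linalg.inv(c["K"])@[u,v,1.]
    return o+d*(z-o[2])/d[2]
def w2px(c,P):
    return cv2.projectPoints(np.float64(P).reshape(-1,3),c["rvec"],c["tvec"],c["K"],None)[0][:,0]
E
python3 - <<'E'
from h import *
d=pickle.load(open("c0.pkl","rb"));T=d["top"];S=d["side"]
a=cv2.resize(T["image"][185:285,145:475],None,fx=2.4,fy=2.4,interpolation=cv2.INTER_CUBIC)
b=cv2.resize(S["image"][165:310,175:455],None,fx=2.2,fy=2.2,interpolation=cv2.INTER_CUBIC)
o=np.zeros((a.shape[0]+b.shape[0],800,3),np.uint8);o[:a.shape[0],:a.shape[1]]=a;o[a.shape[0]:,:b.shape[1]]=b
cv2.imwrite("pics/z1.png",o);print(o.shape)
for n,u,v,z in[("lid",208,230,.11),("hand",206,252,.1),("mat",278,249,.006),("seat",423,239,.08),("pot",307,162,.1),("drop",268,176,.05)]:print(n,px2w(T,u,v,z).round(3))
R=cv2.Rodrigues(T["rvec"])[0];print(-R.T@T["tvec"],w2px(T,[.202,.644,.24]))
E
```

```text
(559, 800, 3)
lid [0.553 0.218 0.11 ]
hand [0.497 0.224 0.1  ]
mat [0.508 0.042 0.006]
seat [ 0.53  -0.349  0.08 ]
pot [ 0.736 -0.041  0.1  ]
drop [0.708 0.068 0.05 ]
[ 0.44414825 -0.05735181  1.41072805] [[  2.9182996  381.58148751]]
```

View pics/z1.png

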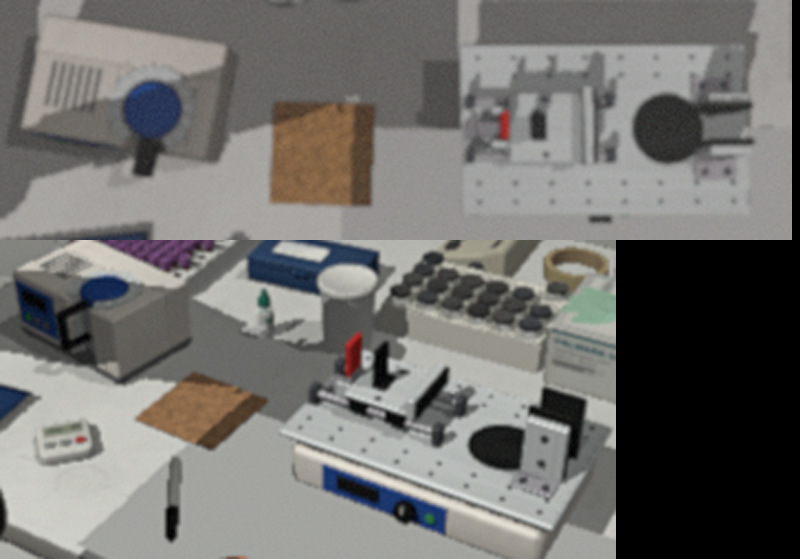

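View pics/wrist0.png

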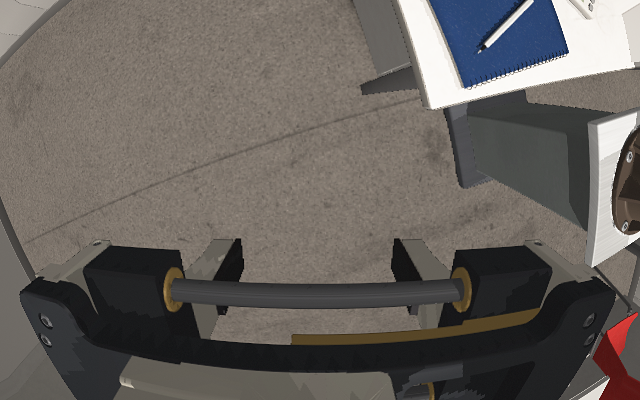

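The zoomed crop shows the lid at crop (152,109), the handle end at (145,170), and the plate corners at about (461,46), (749,45), (749,213) and (461,213). The wrist view shows only the floor and the bench edge. Now I'll fit the poses.

```bash
cat > fit.py <<'E'
from h import *
from scipy.optimize import least_squares
d=pickle.load(open("c0.pkl","rb"));T=d["top"];S=d["side"]
tc=lambda u,v:(145+(u-.7)/2.4,185+(v-.7)/2.4)
sc=lambda u,v:(175+(u-.6)/2.2,165+(v-240-.6)/2.2)
def world(p,L):
    c,s=np.cos(p[2]),np.sin(p[2]);L=np.float64(L).reshape(-1,3)
    return np.c_[p[0]+c*L[:,0]-s*L[:,1],p[1]+s*L[:,0]+c*L[:,1],L[:,2]]
def blob(c,m,roi):
    x0,y0,x1,y1=roi;k=np.zeros(m.shape,np.uint8);k[y0:y1,x0:x1]=m[y0:y1,x0:x1]
    n,l,st,ce=cv2.connectedComponentsWithStats(k);i=1+np.argmax(st[1:,4]);return ce[i],st[i]
def fit(obs,p0):
    f=lambda p:np.concatenate([(w2px(c,world(p,L))[0]-np.array(q)) for c,L,q in obs])
    s=least_squares(f,p0,loss="soft_l1");return s.x,f(s.x).reshape(-1,2).round(1)
hsv=lambda c:cv2.cvtColor(c["image"],cv2.COLOR_BGR2HSV)
H=hsv(T);HS=hsv(S)
bl=lambda h:((h[...,0]>100)&(h[...,0]<125)&(h[...,1]>120)&(h[...,2]>50)).astype(np.uint8)
lt=blob(T,bl(H),(190,212,228,245));ls=blob(S,bl(HS),(205,178,240,200));print("lid",lt,ls)
rd=lambda h:(((h[...,0]<8)|(h[...,0]>172))&(h[...,1]>120)).astype(np.uint8)
rt=blob(T,rd(H),(345,220,365,250));print("red",rt)
kt=blob(T,(T["image"].max(2)<70).astype(np.uint8),(400,215,440,260));print("disc",kt)
br=lambda h:((h[...,0]>8)&(h[...,0]<22)&(h[...,1]>80)).astype(np.uint8)
mt=blob(T,br(H),(250,215,310,280));print("mat",mt,px2w(T,*mt[0],.006))
for q in [(274-2,104),(375,104),(371,206),(270,203)]:print(px2w(T,*tc(*q),.006).round(4))
print("pot",px2w(T,307,162,.1),"lid",px2w(T,*lt[0],.11),px2w(S,*ls[0],.11))
he,rr=fit([(T,(0,0,.11),lt[0]),(S,(0,0,.11),ls[0]),(T,(-.046,.138,.102),tc(22,130)),(T,(.085,.138,.102),tc(45,17)),(T,(-.046,-.068,.102),tc(211,158)),(T,(.085,-.068,.102),tc(228,44))],[.55,.22,-.13]);print("heater",he,np.degrees(he[2]),rr.tolist())
sh,rr=fit([(T,(.095,.17,.08),tc(461,46)),(T,(.095,-.15,.08),tc(749,45)),(T,(-.095,-.15,.08),tc(749,213)),(T,(-.095,.17,.08),tc(461,213)),(S,(-.095,.17,.08),sc(281,433)),(S,(-.095,-.15,.08),sc(546,526)),(S,(.095,-.15,.08),sc(610,433)),(T,(0,-.06,.08),kt[0])],[.53,-.29,0]);print("shaker",sh,np.degrees(sh[2]),rr.tolist())
print("seat",world(sh,(0,-.06,.08)),"face",world(sh,(0,.0265,.12)),"redtop",px2w(T,*rt[0],.161), (px2w(T,*rt[0],.161)[:2]-sh[:2]))
pickle.dump((he,sh),open("poses.pkl","wb"))
print("grip",world(he,(-.07,0,.082)),px2w(T,*tc(145,174),.099))
E
python3 fit.py
```

```text
lid (array([208.00276243, 229.87569061]), array([198, 220,  22,  22, 362], dtype=int32)) (array([221.46590909, 186.875     ]), array([212, 182,  21,  13, 176], dtype=int32))
red (array([354.8       , 236.82857143]), array([353, 232,   4,  11,  35], dtype=int32))
disc (array([423.8028169 , 238.01408451]), array([409, 225,  31,  27, 639], dtype=int32))
mat (array([278.83876704, 248.46295199]), array([ 258,  228,   43,   42, 1687], dtype=int32)) [0.50947748 0.04003525 0.006     ]
[0.5671 0.0991 0.006 ]
[ 0.5667 -0.0221  0.006 ]
[ 0.4479 -0.0174  0.006 ]
[0.4518 0.1    0.006 ]
pot [ 0.73607354 -0.04069402  0.1       ] lid [0.5537535  0.21814866 0.11      ] [0.54519617 0.21082013 0.11      ]
heater [ 0.55339088  0.2170716  -0.14915086] -8.5457147414049 [[0.4, 0.1], [0.1, -1.8], [0.2, 1.1], [-0.0, -0.6], [-1.0, 0.9], [0.2, -0.8]]
shaker [ 0.53177813 -0.28946123 -0.01169467] -0.6700553386646871 [[0.0, -1.4], [-1.1, -0.0], [1.2, 1.3], [-0.0, 0.3], [-2.3, -2.4], [1.6, 0.7], [1.0, -2.9], [-0.7, 0.5]]
seat [[ 0.53107647 -0.34945713  0.08      ]] face [[ 0.53208803 -0.26296304  0.12      ]] redtop [ 0.5305652  -0.16081402  0.161     ] [-0.00121293  0.12864721]
grip [[0.48416805 0.22747349 0.082     ]] [0.48312631 0.22614272 0.099     ]
```

```bash
cat > go.py <<'E'
import sys,numpy as np
from plant import r
def plan(x,y,z,yaw,n=1):
    s=r.get_state();p=np.array(s["tcp_pos"]);w=s["eef_rot"][2];dw=(yaw-w+180)%360-180
    if n>=3 and dw>0 and abs(dw)>160: dw-=360
    D=(np.array([x,y,z])-p)/n
    for i in range(n):
        a=np.radians(w+dw*i/n)
        print("dp",np.round([1e3*(np.cos(a)*D[0]+np.sin(a)*D[1]),1e3*(np.sin(a)*D[0]-np.cos(a)*D[1]),-1e3*D[2]],1),"roll",round(-np.radians(dw)/n,4))
    print("at",p.round(4),s["eef_rot"].round(2),"j",s["joints"].round(1),"t",s["time_s"])
if __name__=="__main__":
    a=[float(v) for v in sys.argv[1:]];plan(*a[:4],*(int(v) for v in a[4:]))
E
python3 go.py .484 .2273 .2 171.5 4
```

```text
dp [98.5 78.2 10. ] roll 0.7465
dp [125.4  -9.4  10. ] roll 0.7465
dp [ 85.7 -92.1  10. ] roll 0.7465
dp [   0.3 -125.8   10. ] roll 0.7465
at [0.2019 0.6438 0.2398] [ 1.7993e+02 -1.0000e-02 -1.7410e+01] j [ 89.1  20.6   0.6  -0.  -70.1 -16.5] t 0.15
```

send_rows --steps '[{"dp":[25,19.5,2.5],"roll":0.186,"jaw":50},{"dp":[49,39,5],"roll":0.373,"jaw":50},{"dp":[74,58.5,7.5],"roll":0.56,"jaw":50},{"dp":[98.5,78,10],"roll":0.746,"jaw":50}]' --newtons 50

```text
time_s: 0.65
tcp_pos: [0.273, 0.5391, 0.2302]
eef_rot: [180.0, -0.0, -60.5]
contact_force: [-0.4, 0.2, 0.8]
gripper_width: 0.0531
gripper_force: 0.0
```

send_rows --steps '[{"dp":[31,-2.5,2.5],"roll":0.186,"jaw":50},{"dp":[62.5,-5,5],"roll":0.373,"jaw":50},{"dp":[94,-7,7.5],"roll":0.56,"jaw":50},{"dp":[125.5,-9.5,10],"roll":0.746,"jaw":50}]'

```text
time_s: 1.15
tcp_pos: [0.3437, 0.435, 0.2204]
eef_rot: [180.0, -0.0, -103.2]
contact_force: [0.4, -0.3, -0.1]
gripper_width: 0.0439
gripper_force: 0.0
```

send_rows --steps '[{"dp":[21,-23,2.5],"roll":0.186,"jaw":50},{"dp":[43,-46,5],"roll":0.373,"jaw":50},{"dp":[64,-69,7.5],"roll":0.56,"jaw":50},{"dp":[85.5,-92,10],"roll":0.746,"jaw":50}]'

```text
time_s: 1.65
tcp_pos: [0.4143, 0.3312, 0.2104]
eef_rot: [-180.0, -0.0, -146.0]
contact_force: [0.5, 0.0, -0.3]
gripper_width: 0.044
gripper_force: 0.0
```

```bash
python3 go.py .484 .2273 .2 171.5 1
```

```text
dp [   0.3 -125.1   10.4] roll 0.742
at [0.4143 0.3312 0.2104] [-1.8000e+02 -1.0000e-02 -1.4598e+02] j [  59.8    8.3  -20.    -0.   -61.7 -115.8] t 1.65
```

Tracking is good.

send_rows --steps '[{"dp":[0,-31,2.5],"roll":0.186,"jaw":50},{"dp":[0,-62.5,5],"roll":0.373,"jaw":50},{"dp":[0,-94,7.5],"roll":0.56,"jaw":50},{"dp":[0,-125,10],"roll":0.742,"jaw":50},{"dp":[0,-125,10],"roll":0.742,"jaw":50}]'

```text
time_s: 2.28
tcp_pos: [0.4849, 0.2274, 0.2001]
eef_rot: [-180.0, -0.0, 171.6]
contact_force: [-0.4, -0.0, 0.2]
gripper_width: 0.0437
gripper_force: 0.0
```

```bash
python3 - <<'E'
from plant import r
from h import *
import go
c=r.capture("wrist");s=r.get_state();pickle.dump((c,s),open("w1.pkl","wb"))
# project expected handle bar (fisheye)
he,sh=pickle.load(open("poses.pkl","rb"))
R=cv2.Rodrigues(c["rvec"])[0];im=c["image"].copy()
def fe(P):
    q=R@np.array(P)+np.ravel(c["tvec"]);t=np.arctan2(np.hypot(q[0],q[1]),q[2]);f=c["K"][0,0]
    u=q[:2]/np.hypot(*q[:2])*t*f;return u+c["K"][:2,2]
a=he[2]
for L in[(-.0655,.007,.099),(-.0745,.007,.099),(-.0745,-.007,.099),(-.0655,-.007,.099),(0,0,.11),(-.046,.138,.102),(-.046,-.068,.102)]:
    P=[he[0]+np.cos(a)*L[0]-np.sin(a)*L[1],he[1]+np.sin(a)*L[0]+np.cos(a)*L[1],L[2]]
    u=fe(P);print(L,u.round(1));cv2.circle(im,tuple(int(round(v)) for v in u),2,(0,0,255),-1)
p=s["tcp_pos"];print(fe([p[0],p[1],.099]))
cv2.imwrite("pics/w1.png",im);go.plan(.484,.2273,.077,171.5)
E
```

```text
(-0.0655, 0.007, 0.099) [325.5 210.2]
(-0.0745, 0.007, 0.099) [325.6 200.1]
(-0.0745, -0.007, 0.099) [308.8 200. ]
(-0.0655, -0.007, 0.099) [308.9 210.2]
(0, 0, 0.11) [316.9 282.9]
(-0.046, 0.138, 0.102) [465.8 230.8]
(-0.046, -0.068, 0.102) [239.3 231.8]
[318.18304337 205.57883445]
dp [  0.5  -1.  123.3] roll 0.0054
at [0.4846 0.2282 0.2003] [-1.7998e+02 -2.0000e-02  1.7181e+02] j [  46.2    9.3  -20.2   -0.   -60.5 -144.4] t 2.325
```

View pics/w1.png

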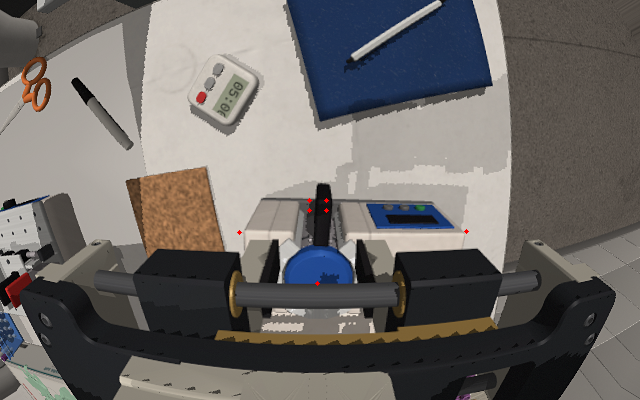

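The wrist view shows the lid near (319,282) and the front corners of the heater where predicted. The handle is at column ~324, against 317 predicted, so I'll measure it exactly.

```bash
python3 - <<'E'
from h import *
c,s=pickle.load(open("w1.pkl","rb"));im=c["image"]
for v in range(182,244,6):
    row=im[v,295:350].max(1).astype(int);k=np.where(row<60)[0]+295;print(v,k.min() if len(k) else None,k.max() if len(k) else None,len(k))
b=im[250:280].astype(int);
for v in (255,265,275):
    k=np.where((im[v,:,0].astype(int)-im[v,:,2]>50))[0];k=k[(k>270)&(k<370)];print("lid",v,k.min(),k.max())
R=cv2.Rodrigues(c["rvec"])[0];print("axis",R[2],"pos",-R.T@np.ravel(c["tvec"]))
cv2.imwrite("pics/w1z.png",cv2.resize(im[170:290,230:400],None,fx=4,fy=4))
E
```

```text
182 None None 0
188 317 329 13
194 316 330 15
200 313 331 19
206 309 331 23
212 308 331 24
218 307 333 25
224 307 334 25
230 307 329 23
236 307 336 19
242 313 336 17
lid 255 295 342
lid 265 287 349
lid 275 285 351
axis [ 0.30703561 -0.04667302 -0.95055287] pos [0.40009873 0.24012383 0.34415568]
```

View pics/w1z.png

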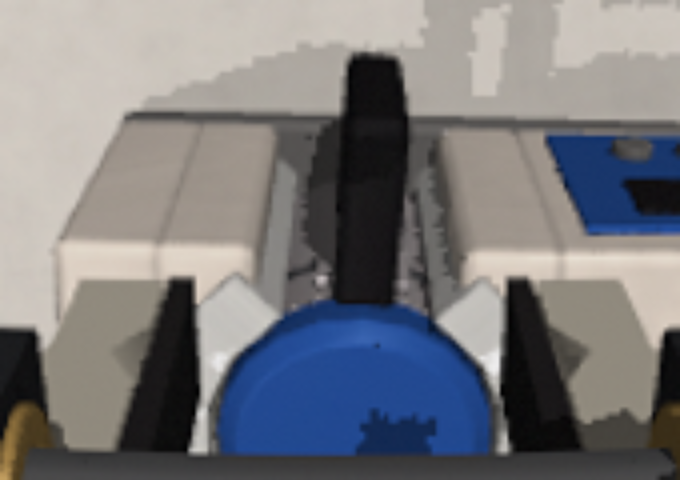

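The zoom shows the top end of the handle spanning (315–332, 200). The handle is turned about 3.5° from the heater's axis. I'll back-project it.

```bash
python3 - <<'E'
from h import *
import go
c,s=pickle.load(open("w1.pkl","rb"));R=cv2.Rodrigues(c["rvec"])[0];o=-R.T@np.ravel(c["tvec"])
def un(u,v,z):
    d=np.array([u,v])-c["K"][:2,2];t=np.hypot(*d)/c["K"][0,0];k=R.T@np.r_[d/np.hypot(*d)*np.sin(t),np.cos(t)];return o+k*(z-o[2])/k[2]
a=un(323.6,200.3,.099);b=un(320.5,244,.099);l=un(318.3,282,.11);l2=un(318.3,270,.11)
print(a,b,l,np.degrees(np.arctan2(b[1]-a[1],b[0]-a[0])),np.degrees(np.arctan2(l[1]-a[1],l[0]-a[0])))
y=np.radians(-11.5);g=a[:2]+.0045*np.array([np.cos(y),np.sin(y)]);print("grip",g,"axis",g+.07*np.array([np.cos(y),np.sin(y)]))
go.plan(g[0],g[1],.077,168.5)
E
```

```text
[0.48068907 0.23335168 0.099     ] [0.52040661 0.22509001 0.099     ] [0.55261521 0.21845921 0.11      ] -11.750556410480574 -11.697922865920159
grip [0.48509874 0.23245452] axis [0.55369347 0.21849877]
dp [  0.2   4.3 123.3] roll 0.0578
at [0.4846 0.2282 0.2003] [-1.7998e+02 -2.0000e-02  1.7181e+02] j [  46.2    9.3  -20.2   -0.   -60.5 -144.4] t 2.325
```

send_rows --steps '[{"dp":[0,4.3,20],"roll":0.06,"jaw":50},{"dp":[0,4.3,60],"roll":0.06,"jaw":50},{"dp":[0,4.3,100],"roll":0.06,"jaw":50},{"dp":[0,4.3,123],"roll":0.06,"jaw":50},{"dp":[0,4.3,123],"roll":0.06,"jaw":50}]'

```text
time_s: 2.95
tcp_pos: [0.4838, 0.233, 0.076]
eef_rot: [-179.8, -0.1, 168.5]
contact_force: [1.6, -0.4, 0.0]
gripper_width: 0.0437
gripper_force: 0.0
```

send_rows --steps '[{"dp":[0,0,0],"roll":0,"jaw":0},{"dp":[0,0,0],"roll":0,"jaw":0},{"dp":[0,0,0],"roll":0,"jaw":0},{"dp":[0,0,0],"roll":0,"jaw":0}]' --newtons 60

```text
time_s: 3.45
tcp_pos: [0.4853, 0.2334, 0.0782]
eef_rot: [180.0, 0.0, 168.4]
contact_force: [-1.1, -0.3, 4.5]
gripper_width: 0.0131
gripper_force: 60.0
```

send_rows --steps '[{"dp":[0,0,-12],"roll":0,"jaw":0},{"dp":[0,0,-35],"roll":0,"jaw":0},{"dp":[0,0,-60],"roll":0,"jaw":0},{"dp":[0,0,-85],"roll":0,"jaw":0},{"dp":[0,0,-105],"roll":0,"jaw":0}]'

```text
time_s: 4.08
tcp_pos: [0.4849, 0.2331, 0.1841]
eef_rot: [180.0, 0.0, 168.4]
contact_force: [0.3, -0.4, -2.9]
gripper_width: 0.0135
gripper_force: 59.9
```

send_rows --steps '[{"dp":[0,0,-5],"roll":0,"jaw":0},{"dp":[0,0,-5],"roll":0,"jaw":0}]'

```text
time_s: 4.32
tcp_pos: [0.4848, 0.2331, 0.1874]
eef_rot: [180.0, -0.0, 168.4]
contact_force: [0.0, 0.8, -3.8]
gripper_width: 0.0135
gripper_force: 59.9
```

```bash
python3 - <<'E'
from plant import r
import cv2,numpy as np,go
a=r.capture("side");
im=a["image"];cv2.imwrite("pics/s2.png",cv2.resize(im[90:290,120:420],None,fx=2.6,fy=2.6))
# canister axis to mat centre (.509,.040): grip = centre - .07*dir(-11.7deg)
y=np.radians(-11.6);go.plan(.509-.07*np.cos(y),.040-.07*np.sin(y),.185,168.4)
E
```

```text
dp [   7.3 -184.1    1.9] roll -0.0
at [0.4846 0.2329 0.1869] [-1.7996e+02 -5.0000e-02  1.6840e+02] j [  46.6   10.2  -21.    -0.   -58.9 -148.1] t 4.375
```

View pics/s2.png

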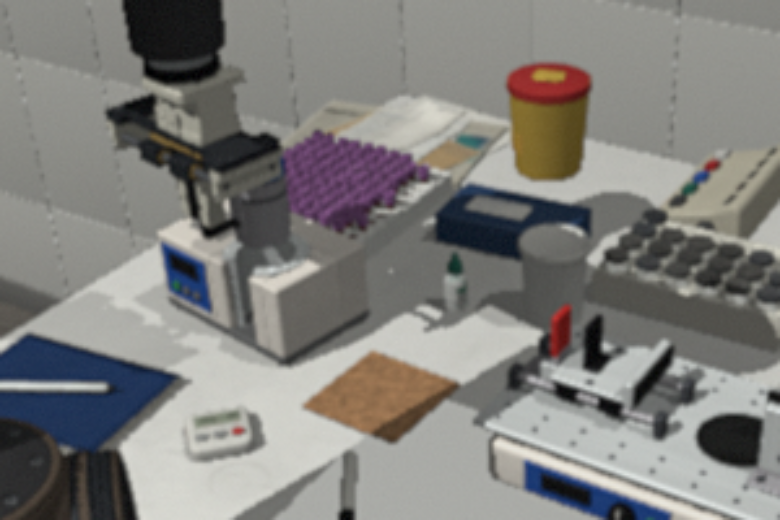

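The canister hangs upright at crop (262,215), clear above the heater. Next I'll carry it to the mat.

send_rows --steps '[{"dp":[1,-25,0],"roll":0,"jaw":0},{"dp":[3,-70,0],"roll":0,"jaw":0},{"dp":[5,-120,0],"roll":0,"jaw":0},{"dp":[7,-165,0],"roll":0,"jaw":0},{"dp":[7.3,-184,0],"roll":0,"jaw":0}]'

```text
time_s: 5.0
tcp_pos: [0.4391, 0.0517, 0.1869]
eef_rot: [-179.9, -0.1, 168.3]
contact_force: [-0.1, -0.2, -2.5]
gripper_width: 0.0137
gripper_force: 59.9
```

send_rows --steps '[{"dp":[0,0,10],"roll":0,"jaw":0},{"dp":[0,0,40],"roll":0,"jaw":0},{"dp":[0,0,75],"roll":0,"jaw":0},{"dp":[0,0,100],"roll":0,"jaw":0},{"dp":[0,0,110],"roll":0,"jaw":0}]'

```text
time_s: 5.62
tcp_pos: [0.4402, 0.0544, 0.0757]
eef_rot: [-179.9, -0.1, 168.4]
contact_force: [-0.2, -0.3, -1.9]
gripper_width: 0.0132
gripper_force: 59.9
```

send_rows --steps '[{"dp":[0,0,1],"roll":0,"jaw":0},{"dp":[0,0,3],"roll":0,"jaw":0},{"dp":[0,0,5],"roll":0,"jaw":0}]'

```text
time_s: 6.0
tcp_pos: [0.4415, 0.0548, 0.0732]
eef_rot: [179.9, 0.1, 168.4]
contact_force: [-0.9, 0.7, -3.0]
gripper_width: 0.0134
gripper_force: 59.9
```

send_rows --steps '[{"dp":[0,0,1.5],"roll":0,"jaw":0},{"dp":[0,0,3],"roll":0,"jaw":0},{"dp":[0,0,4],"roll":0,"jaw":0},{"dp":[0,0,4],"roll":0,"jaw":0}]'

```text
time_s: 6.5
tcp_pos: [0.441, 0.0545, 0.0686]
eef_rot: [-180.0, 0.0, 168.4]
contact_force: [-0.4, 0.0, -3.0]
gripper_width: 0.0136
gripper_force: 59.9
```

send_rows --steps '[{"dp":[0,0,1],"roll":0,"jaw":0},{"dp":[0,0,2],"roll":0,"jaw":0},{"dp":[0,0,3],"roll":0,"jaw":0},{"dp":[0,0,3],"roll":0,"jaw":0}]'

```text
time_s: 7.0
tcp_pos: [0.4406, 0.0545, 0.0678]
eef_rot: [180.0, 0.0, 168.5]
contact_force: [-17.5, 3.4, 35.3]
gripper_width: 0.0136
gripper_force: 59.9
```

send_rows --steps '[{"dp":[0,0,-2],"roll":0,"jaw":0},{"dp":[0,0,-2],"roll":0,"jaw":100},{"dp":[0,0,-2],"roll":0,"jaw":100},{"dp":[0,0,-2],"roll":0,"jaw":100},{"dp":[0,0,-2],"roll":0,"jaw":100}]'

```text
time_s: 7.62
tcp_pos: [0.441, 0.0544, 0.0674]
eef_rot: [-180.0, -0.0, 168.4]
contact_force: [-0.1, 0.3, 1.0]
gripper_width: 0.0479
gripper_force: 0.0
```

send_rows --steps '[{"dp":[0,0,0],"roll":0,"jaw":100},{"dp":[0,0,0],"roll":0,"jaw":100},{"dp":[0,0,0],"roll":0,"jaw":100}]'

```text
time_s: 8.0
tcp_pos: [0.441, 0.0545, 0.0676]
eef_rot: [-180.0, -0.0, 168.4]
contact_force: [0.3, 0.5, 0.1]
gripper_width: 0.0778
gripper_force: 0.0
```

```bash
python3 - <<'E'
from plant import r
import cv2,numpy as np,go
a=r.capture("wrist")["image"];cv2.imwrite("pics/w2.png",a)
y=np.radians(-11.6);go.plan(.4406+.07*np.cos(y),.0545+.07*np.sin(y),.073,168.4)
E
```

```text
dp [-69.6  -0.1  -5.5] roll 0.0002
at [0.441  0.0545 0.0675] [-180.     -0.    168.41] j [  32.6   10.3  -40.5   -0.   -39.2 -134.2] t 8.05
```

View pics/w2.png

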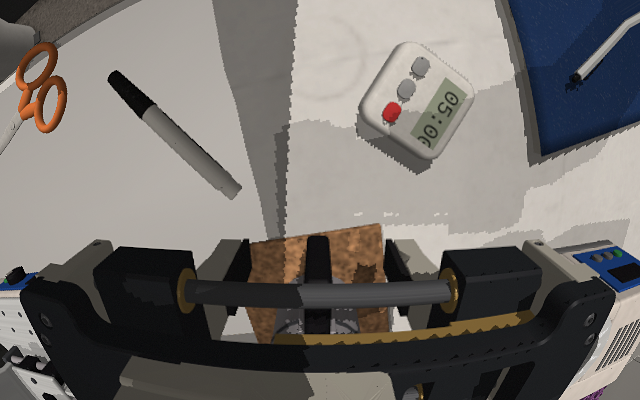

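The handle bar sits centred between the open fingers at (318,260), with the canister standing on the mat. Next I'll slide the open jaws to the body.

send_rows --steps '[{"dp":[0,0,-5],"roll":0,"jaw":100},{"dp":[-15,0,-5.5],"roll":0,"jaw":100},{"dp":[-35,0,-5.5],"roll":0,"jaw":100},{"dp":[-55,0,-5.5],"roll":0,"jaw":100},{"dp":[-69.6,0,-5.5],"roll":0,"jaw":100}]'

```text
time_s: 8.68
tcp_pos: [0.5107, 0.0402, 0.0731]
eef_rot: [180.0, 0.0, 168.4]
contact_force: [0.3, 0.2, -0.1]
gripper_width: 0.0878
gripper_force: 0.0
```

send_rows --steps '[{"dp":[0,0,0],"roll":0,"jaw":100},{"dp":[0,0,0],"roll":0,"jaw":50},{"dp":[0,0,0],"roll":0,"jaw":50},{"dp":[0,0,0],"roll":0,"jaw":50},{"dp":[0,0,0],"roll":0,"jaw":50}]' --newtons 40

```text
time_s: 9.3
tcp_pos: [0.5089, 0.0405, 0.0732]
eef_rot: [-180.0, -0.0, 168.4]
contact_force: [-1.2, -0.4, 1.1]
gripper_width: 0.0623
gripper_force: 40.0
```

send_rows --steps '[{"dp":[0,0,-15],"roll":0,"jaw":50},{"dp":[0,0,-55],"roll":0,"jaw":50},{"dp":[0,0,-105],"roll":0,"jaw":50},{"dp":[0,0,-155],"roll":0,"jaw":50},{"dp":[0,0,-188],"roll":0,"jaw":50}]'

```text
time_s: 9.93
tcp_pos: [0.5094, 0.0406, 0.2646]
eef_rot: [179.9, 0.2, 168.4]
contact_force: [0.3, 0.8, -2.6]
gripper_width: 0.0616
gripper_force: 40.0
```

```bash
python3 go.py .531 -.335 .262 -90.7 3
```

```text
dp [ -32.2 -121.2    0.9] roll -0.5869
dp [  40.3 -118.7    0.9] roll -0.5869
dp [ 99.3 -76.6   0.9] roll -0.5869
at [0.5094 0.0406 0.2646] [1.7989e+02 1.6000e-01 1.6842e+02] j [  26.6    3.9  -17.6    0.   -68.2 -128.2] t 9.925
```

send_rows --steps '[{"dp":[-4,-15,0],"roll":-0.08,"jaw":50},{"dp":[-12,-45,0],"roll":-0.22,"jaw":50},{"dp":[-20,-76,0],"roll":-0.37,"jaw":50},{"dp":[-28,-106,0],"roll":-0.51,"jaw":50},{"dp":[-32,-121,0],"roll":-0.587,"jaw":50}]'

```text
time_s: 10.55
tcp_pos: [0.5157, -0.0858, 0.2618]
eef_rot: [180.0, 0.0, -157.8]
contact_force: [-0.2, 1.3, -2.6]
gripper_width: 0.0617
gripper_force: 40.0
```

send_rows --steps '[{"dp":[10,-30,0],"roll":-0.147,"jaw":50},{"dp":[20,-59,0],"roll":-0.293,"jaw":50},{"dp":[30,-89,0],"roll":-0.44,"jaw":50},{"dp":[40,-119,0],"roll":-0.587,"jaw":50}]'

```text
time_s: 11.05
tcp_pos: [0.5234, -0.2106, 0.2618]
eef_rot: [-180.0, 0.0, -124.0]
contact_force: [0.3, -0.3, -2.8]
gripper_width: 0.0617
gripper_force: 40.0
```

send_rows --steps '[{"dp":[25,-19,0],"roll":-0.147,"jaw":50},{"dp":[50,-38,0],"roll":-0.293,"jaw":50},{"dp":[75,-58,0],"roll":-0.44,"jaw":50},{"dp":[93,-72,0],"roll":-0.55,"jaw":50},{"dp":[99,-76.5,0],"roll":-0.587,"jaw":50}]'

```text
time_s: 11.68
tcp_pos: [0.5306, -0.3358, 0.2613]
eef_rot: [180.0, 0.0, -90.6]
contact_force: [-0.6, 0.5, -3.6]
gripper_width: 0.0613
gripper_force: 40.0
```

```bash
python3 - <<'E'
from plant import r
import cv2,numpy as np,go,pickle
c=r.capture("wrist");s=r.get_state();t=r.capture("top");pickle.dump((c,s,t),open("w3.pkl","wb"));print(s["contact_force"],s["gripper_width"])
cv2.imwrite("pics/w3.png",c["image"])
go.plan(.531,-.3445,.262,-90.7)
E
```

```text
[ 1.49040949 -1.09498701 -1.92509332] 0.06181935842271658
dp [ 9.2 -0.4 -0.7] roll -0.0006
at [ 0.5307 -0.3353  0.2613] [ 1.7997e+02  2.0000e-02 -9.0730e+01] j [-14.5  15.5  -3.8  -0.  -70.7  13.8] t 11.775
```

View pics/w3.png

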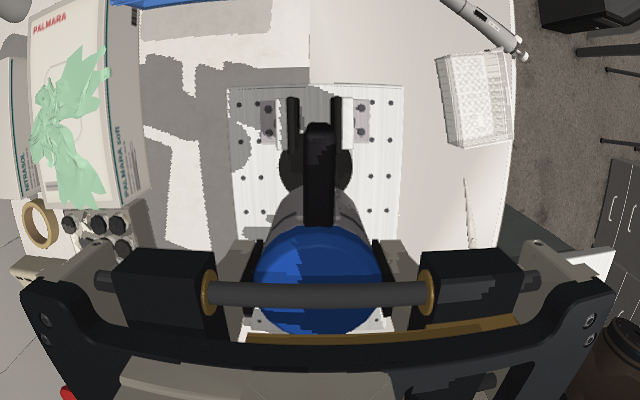

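The wrist view shows the handle end at (319,125) pointing between the cheek linings at (293,100) and (343,100), with the plate's far corners at (230,87) and (403,85). I'll check this numerically.

```bash
cat >> h.py <<'E'
def fun(c,u,v,z):
    R=cv2.Rodrigues(c["rvec"])[0];o=-R.T@np.ravel(c["tvec"])
    d=np.array([u,v])-c["K"][:2,2];t=np.hypot(*d)/c["K"][0,0];k=R.T@np.r_[d/np.hypot(*d)*np.sin(t),np.cos(t)];return o+k*(z-o[2])/k[2]
E
python3 - <<'E'
from h import *
c,s,t=pickle.load(open("w3.pkl","rb"));im=c["image"]
for v in (98,101,106,112):print(v,"".join("#" if x<55 else "+" if x<120 else "." for x in im[v,265:375].max(1)))
for v in(135,160,200):
    k=np.where(im[v,295:345].max(1)<60)[0]+295;print("handle",v,k.min(),k.max())
for u in(284,290,296,302,318,335,343,350): print(u,"".join("#" if x<55 else "+" if x<120 else "." for x in im[80:130,u].max(1)))
for q in[(230,87.5),(403,85)]:print("corner",fun(c,*q,.08))
E
```

```text
98 ....................++###########+...............................+##########+.................................
101 ++++++++++...........+############+.............................++##########+............................++++.
106 ++++#+++++...........+############+.............................++##########+................+++++++..........
112 ++##++++++...........+############+++...........................++##########+.................................
handle 135 295 340
handle 160 295 344
handle 200 303 334
284 .......+..........................................
290 ....+..+........+#################################
296 .......+.........+################################
302 .......+.............................+++++++++++++
318 ..........................................+#######
335 ................+#################################
343 ..................................................
350 ..................................................
corner [ 0.6202888  -0.43953987  0.08      ]
corner [ 0.43783257 -0.44029579  0.08      ]
```

```bash
python3 - <<'E'
from h import *
import go
c,s,t=pickle.load(open("w3.pkl","rb"))
for q in[(299.3,97),(329,97),(299.3,112),(329.2,112)]:print(fun(c,*q,.159).round(4))
print("handle end top",fun(c,318.5,124,.278).round(4))
he,sh=pickle.load(open("poses.pkl","rb"));im=c["image"]
for v in(135,145,160):print("".join("#" if x<40 else "+" if x<75 else "." for x in im[v,290:350].max(1)))
# lid centre
H=cv2.cvtColor(im,cv2.COLOR_BGR2HSV)
for v in(250,265,275,315):
    k=np.where((H[v,:,0]>100)&(H[v,:,0]<125)&(H[v,:,1]>120))[0];k=k[(k>240)&(k<400)];print(v,k.min(),k.max())
T=t["image"];cv2.imwrite("pics/t3.png",cv2.resize(T[180:300,330:470],None,fx=4,fy=4))
E
```

```text
[ 0.5425 -0.4245  0.159 ]
[ 0.5193 -0.4242  0.159 ]
[ 0.5427 -0.4126  0.159 ]
[ 0.5192 -0.4123  0.159 ]
handle end top [ 0.5283 -0.4113  0.278 ]
####################++++++++++##################+##.........
###+##############################++###############.........
############################################################
250 264 371
265 256 378
275 253 381
315 265 369
```

The gap centre comes out at x≈0.531 and the cheek ends at y=-0.4245, which puts the seat at (0.531,-0.3495), in line with the fit. Lowering now.

send_rows --steps '[{"dp":[8,-1,0],"roll":0,"jaw":50},{"dp":[8,-1,20],"roll":0,"jaw":50},{"dp":[8,-1,50],"roll":0,"jaw":50},{"dp":[8,-1,80],"roll":0,"jaw":50},{"dp":[8,-1,100],"roll":0,"jaw":50}]'

```text
time_s: 12.4
tcp_pos: [0.5316, -0.3422, 0.1599]
eef_rot: [179.9, 0.0, -90.7]
contact_force: [0.2, 0.6, -1.8]
gripper_width: 0.0618
gripper_force: 40.0
```

send_rows --steps '[{"dp":[0,0,4],"roll":0,"jaw":50},{"dp":[0,0,8],"roll":0,"jaw":50},{"dp":[0,0,10],"roll":0,"jaw":50},{"dp":[0,0,11],"roll":0,"jaw":50}]'

```text
time_s: 12.9
tcp_pos: [0.5324, -0.3428, 0.1507]
eef_rot: [-179.9, -0.0, -90.7]
contact_force: [-0.1, -0.1, -2.8]
gripper_width: 0.0619
gripper_force: 40.0
```

send_rows --steps '[{"dp":[0,0,1],"roll":0,"jaw":50},{"dp":[0,0,2],"roll":0,"jaw":50},{"dp":[0,0,3],"roll":0,"jaw":50},{"dp":[0,0,3],"roll":0,"jaw":50}]'

```text
time_s: 13.4
tcp_pos: [0.5321, -0.3427, 0.1473]
eef_rot: [-180.0, -0.0, -90.7]
contact_force: [-0.3, 0.5, 0.1]
gripper_width: 0.0618
gripper_force: 40.0
```

send_rows --steps '[{"dp":[0,0,0.5],"roll":0,"jaw":50},{"dp":[0,0,0.5],"roll":0,"jaw":100},{"dp":[0,0,0],"roll":0,"jaw":100},{"dp":[0,0,0],"roll":0,"jaw":100},{"dp":[0,0,0],"roll":0,"jaw":100}]'

```text
time_s: 14.02
tcp_pos: [0.5321, -0.3427, 0.147]
eef_rot: [-180.0, 0.0, -90.7]
contact_force: [0.2, -0.0, -0.4]
gripper_width: 0.0875
gripper_force: 0.0
```

send_rows --steps '[{"dp":[0,0,-5],"roll":0,"jaw":100},{"dp":[0,0,-20],"roll":0,"jaw":100},{"dp":[0,0,-50],"roll":0,"jaw":100},{"dp":[0,0,-85],"roll":0,"jaw":100},{"dp":[0,0,-100],"roll":0,"jaw":100}]'

```text
time_s: 14.65
tcp_pos: [0.533, -0.3432, 0.2506]
eef_rot: [-179.8, -0.1, -90.7]
contact_force: [0.1, 0.7, -0.1]
gripper_width: 0.0876
gripper_force: 0.0
```

```bash
python3 - <<'E'
from plant import r
import cv2,numpy as np,go,pickle
from h import *
c=r.capture("wrist");s=r.get_state();t=r.capture("top");S=r.capture("side");pickle.dump((c,s,t,S),open("w4.pkl","wb"))
a=cv2.resize(c["image"][60:320,170:470],None,fx=1.3,fy=1.3)
b=cv2.resize(S["image"][180:310,290:470],None,fx=2.2,fy=2.2)
o=np.zeros((max(a.shape[0],b.shape[0]),a.shape[1]+b.shape[1],3),np.uint8);o[:a.shape[0],:a.shape[1]]=a;o[:b.shape[0],a.shape[1]:]=b;cv2.imwrite("pics/w4.png",o);print(o.shape)
he,sh=pickle.load(open("poses.pkl","rb"))
# clamp grip: red lever visible position earlier -> measure in start top image
d=pickle.load(open("c0.pkl","rb"));T=d["top"]
H=T["image"]
for v in(234,237,240):print([tuple(x) for x in H[v,348:376].tolist()])
E
```

```text
(338, 786, 3)
[(85, 85, 83), (74, 74, 77), (72, 74, 74), (74, 73, 76), (67, 67, 83), (47, 49, 108), (36, 39, 145), (45, 46, 161), (57, 60, 150), (85, 86, 122), (109, 111, 111), (131, 131, 128), (140, 140, 140), (141, 143, 141), (139, 139, 141), (142, 143, 142), (136, 137, 136), (112, 112, 111), (67, 71, 69), (43, 43, 42), (47, 44, 46), (45, 44, 48), (47, 44, 47), (55, 54, 52), (106, 105, 103), (148, 150, 149), (164, 164, 165), (165, 166, 165)]
[(120, 118, 120), (121, 115, 120), (120, 119, 121), (118, 114, 118), (102, 100, 113), (74, 73, 120), (47, 48, 144), (37, 40, 157), (56, 59, 150), (97, 100, 130), (129, 131, 131), (139, 139, 136), (139, 141, 137), (139, 141, 138), (140, 140, 140), (140, 139, 139), (135, 138, 137), (117, 116, 117), (74, 76, 76), (51, 54, 53), (45, 42, 44), (40, 41, 42), (41, 45, 44), (50, 50, 49), (103, 102, 102), (147, 148, 148), (162, 165, 165), (165, 165, 165)]
[(118, 114, 118), (117, 115, 120), (114, 112, 113), (103, 99, 103), (86, 86, 100), (63, 62, 111), (41, 45, 141), (38, 45, 159), (65, 68, 155), (102, 106, 137), (130, 130, 133), (140, 141, 139), (138, 140, 138), (141, 141, 142), (138, 138, 138), (143, 145, 143), (138, 137, 136), (119, 118, 119), (81, 81, 83), (47, 50, 51), (47, 45, 47), (43, 43, 46), (43, 44, 40), (52, 54, 53), (102, 102, 100), (147, 147, 148), (165, 164, 164), (165, 168, 165)]
```

View pics/w4.png

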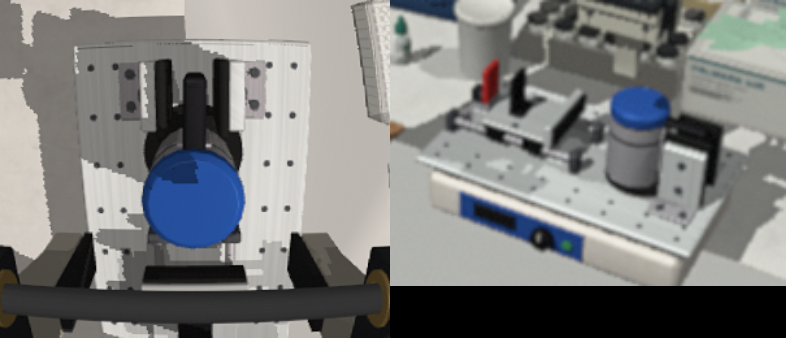

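The canister stands with its handle between the cheeks; in the side crop (638,145) it is upright and let go. Next I'll locate the clamp grip numerically.

```bash
python3 - <<'E'
from h import *
import go
c,s,t,S=pickle.load(open("w4.pkl","rb"));he,sh=pickle.load(open("poses.pkl","rb"))
print("sh",sh)
for n,u,z in[("red left",352.7,.155),("red right",357.6,.161),("post left",365.4,.161),("post right",371.9,.161)]:print(n,px2w(t,u,237,z).round(4))
im=t["image"]
for v in(230,234,244):print(v,[int(x) for x in im[v,368:404].mean(1)])
print([int(x) for x in im[222:256,369].mean(1)])
print([int(x[2])-int(x[0]) for x in im[222:256,355]])
for n,u,z in[("bar",388,.134),("bar",394,.134)]:print(n,px2w(t,u,237,z).round(4))
# face check
print("face px",w2px(t,[sh[0],sh[1]+.0265,.134]))
# canister check
Hh=cv2.cvtColor(im,cv2.COLOR_BGR2HSV);m=((Hh[...,0]>100)&(Hh[...,0]<125)&(Hh[...,1]>120))[215:262,395:450];q=np.argwhere(m).mean(0);print("lid",m.sum(),px2w(t,q[1]+395,q[0]+215,.174))
E
```

```text
sh [ 0.53177813 -0.28946123 -0.01169467]
red left [ 0.5306 -0.156   0.155 ]
red right [ 0.5301 -0.1678  0.161 ]
post left [ 0.53   -0.1874  0.161 ]
post right [ 0.53   -0.2036  0.161 ]
230 [62, 65, 64, 63, 65, 61, 61, 64, 63, 64, 67, 61, 64, 64, 63, 64, 63, 61, 62, 61, 60, 62, 57, 59, 51, 59, 52, 69, 102, 121, 127, 137, 148, 161, 167, 167]
234 [62, 60, 62, 65, 65, 61, 65, 62, 64, 67, 56, 68, 66, 63, 60, 60, 63, 64, 63, 58, 58, 58, 64, 59, 55, 55, 65, 84, 109, 143, 153, 157, 156, 156, 153, 157]
244 [68, 60, 62, 66, 62, 62, 62, 65, 65, 67, 65, 61, 62, 65, 63, 60, 60, 61, 60, 58, 58, 53, 54, 52, 49, 62, 86, 112, 106, 99, 93, 88, 91, 89, 109, 144]
[66, 62, 63, 58, 61, 63, 61, 64, 65, 65, 62, 61, 60, 63, 70, 59, 62, 64, 62, 64, 63, 60, 60, 64, 65, 60, 62, 65, 60, 55, 63, 67, 60, 61]
[17, 18, 14, 16, 15, 16, 15, 17, 16, 15, 16, 18, 17, 19, 17, 14, 17, 17, 15, 18, 15, 20, 15, 17, 16, 18, 13, 14, 16, 16, 17, 15, 16, 17]
bar [ 0.5317 -0.248   0.134 ]
bar [ 0.5316 -0.2634  0.134 ]
face px [[393.84486022 236.93107255]]
lid 282 [ 0.52710529 -0.32803065  0.174     ]
```

```bash
python3 go.py .531 -.1826 .22 -0.7 2
```

```text
dp [-80.    1.6  13.9] roll -0.7853
dp [-57.7 -55.5  13.9] roll -0.7853
at [ 0.5322 -0.3426  0.2478] [-1.7991e+02 -1.0000e-02 -9.0690e+01] j [-15.1  16.3  -4.4  -0.  -69.2  14.5] t 14.8
```

send_rows --steps '[{"dp":[-10,0,0],"roll":-0.157,"jaw":70},{"dp":[-25,0.5,0],"roll":-0.314,"jaw":70},{"dp":[-45,1,5],"roll":-0.471,"jaw":70},{"dp":[-65,1.5,10],"roll":-0.628,"jaw":70},{"dp":[-80,1.6,14],"roll":-0.785,"jaw":70}]'

```text
time_s: 15.42
tcp_pos: [0.5305, -0.2617, 0.2312]
eef_rot: [179.9, 0.1, -45.4]
contact_force: [-0.2, -0.1, 0.9]
gripper_width: 0.0614
gripper_force: 0.0
```

send_rows --steps '[{"dp":[-14,-14,3],"roll":-0.157,"jaw":70},{"dp":[-29,-28,6],"roll":-0.314,"jaw":70},{"dp":[-43,-42,9],"roll":-0.471,"jaw":70},{"dp":[-54,-52,12],"roll":-0.628,"jaw":70},{"dp":[-57.7,-55.5,14],"roll":-0.785,"jaw":70}]'

```text
time_s: 16.05
tcp_pos: [0.53, -0.1816, 0.2174]
eef_rot: [-180.0, 0.2, -0.4]
contact_force: [0.3, -0.4, 0.3]
gripper_width: 0.0617
gripper_force: 0.0
```

```bash
python3 - <<'E'
from plant import r
import go
from h import *
c=r.capture("wrist");s=r.get_state();go.plan(.531,-.1826,.139,-.7);print(s["gripper_width"])
# where the clamp should be seen in the wrist image; look for red lever / black post
R=cv2.Rodrigues(c["rvec"])[0]
def fe(P):
    q=R@np.array(P)+np.ravel(c["tvec"]);t=np.arctan2(np.hypot(q[0],q[1]),q[2]);return q[:2]/np.hypot(*q[:2])*t*c["K"][0,0]+c["K"][:2,2]
for y in(-.1616,-.2036):
    for x in(.516,.546):print(y,x,fe([x,y,.161]).round(1))
H=cv2.cvtColor(c["image"],cv2.COLOR_BGR2HSV);m=(((H[...,0]<8)|(H[...,0]>172))&(H[...,1]>140)&(H[...,2]>50)).astype(np.uint8)
n,l,st,ce=cv2.connectedComponentsWithStats(m)
for i in np.argsort(-st[1:,4])[:4]+1:print(st[i],ce[i].round(1))
pickle.dump((c,s),open("w5.pkl","wb"))
E
```

```text
dp [ 1.1  1.1 78.2] roll 0.0125
at [ 0.5299 -0.1815  0.2172] [-1.7996e+02  1.7000e-01  1.0000e-02] j [  1.1  10.8 -15.8  -0.  -63.5  88.9] t 16.1
0.061412086837294974
-0.1616 0.516 [289.4 242.2]
-0.1616 0.546 [287.7 202.8]
-0.2036 0.516 [347.7 241.8]
-0.2036 0.546 [349.  202.4]
[287 186  14  54 625] [293.9 212.7]
[615  40   5   3  13] [616.8  41.2]
[31  5  3  2  3] [32.   5.7]
[29 44  2  1  2] [29.5 44. ]
```

The red lever appears at u=287–301, where the prediction was 288, so I'll descend.

send_rows --steps '[{"dp":[1,1,10],"roll":0.012,"jaw":70},{"dp":[1,1,30],"roll":0.012,"jaw":70},{"dp":[1,1,55],"roll":0.012,"jaw":70},{"dp":[1,1,72],"roll":0.012,"jaw":70},{"dp":[1,1,78],"roll":0.012,"jaw":70}]'

```text
time_s: 16.73
tcp_pos: [0.5307, -0.184, 0.139]
eef_rot: [-180.0, 0.2, -1.6]
contact_force: [0.2, -0.2, 1.1]
gripper_width: 0.0612
gripper_force: 0.0
```

send_rows --steps '[{"dp":[0,0,0],"roll":0,"jaw":60},{"dp":[0,0,0],"roll":0,"jaw":50},{"dp":[0,0,0],"roll":0,"jaw":40},{"dp":[0,0,0],"roll":0,"jaw":30},{"dp":[0,0,0],"roll":0,"jaw":20}]' --newtons 25

```text
time_s: 17.35
tcp_pos: [0.5322, -0.1858, 0.1416]
eef_rot: [179.8, -0.1, -1.4]
contact_force: [2.2, -13.9, -4.4]
gripper_width: 0.0325
gripper_force: 25.8
```

send_rows --steps '[{"dp":[0,0,0],"roll":0,"jaw":15},{"dp":[0,0,0],"roll":0,"jaw":15}]'

```text
time_s: 17.6
tcp_pos: [0.5322, -0.1858, 0.1416]
eef_rot: [179.8, -0.1, -1.4]
contact_force: [1.8, -14.6, -4.0]
gripper_width: 0.033
gripper_force: 25.8
```

send_rows --steps '[{"dp":[0,2,0],"roll":0,"jaw":15},{"dp":[0,3,0],"roll":0,"jaw":5},{"dp":[0,4,0],"roll":0,"jaw":5},{"dp":[0,4,0],"roll":0,"jaw":5}]' --newtons 40

```text
time_s: 18.1
tcp_pos: [0.5322, -0.1874, 0.1416]
eef_rot: [-180.0, -0.1, -1.4]
contact_force: [-0.6, 3.6, 5.9]
gripper_width: 0.0321
gripper_force: 40.3
```

send_rows --steps '[{"dp":[0,2,0],"roll":0,"jaw":5},{"dp":[0,5,0],"roll":0,"jaw":5},{"dp":[0,8,0],"roll":0,"jaw":5},{"dp":[0,10,0],"roll":0,"jaw":5}]'

```text
time_s: 18.6
tcp_pos: [0.5322, -0.1975, 0.1416]
eef_rot: [180.0, -0.1, -1.4]
contact_force: [1.1, 2.6, 4.1]
gripper_width: 0.0323
gripper_force: 40.3
```

send_rows --steps '[{"dp":[0,6,0],"roll":0,"jaw":5},{"dp":[0,13,0],"roll":0,"jaw":5},{"dp":[0,20,0],"roll":0,"jaw":5},{"dp":[0,27,0],"roll":0,"jaw":5},{"dp":[0,32,0],"roll":0,"jaw":5}]'

```text
time_s: 19.23
tcp_pos: [0.5321, -0.2302, 0.1416]
eef_rot: [180.0, -0.2, -1.4]
contact_force: [5.9, 2.5, 4.2]
gripper_width: 0.0321
gripper_force: 40.4
```

send_rows --steps '[{"dp":[0,2,0],"roll":0,"jaw":5},{"dp":[0,4,0],"roll":0,"jaw":5},{"dp":[0,6,0],"roll":0,"jaw":5},{"dp":[0,7,0],"roll":0,"jaw":5}]'

```text
time_s: 19.73
tcp_pos: [0.5321, -0.2367, 0.1416]
eef_rot: [-180.0, -0.2, -1.4]
contact_force: [5.5, 4.7, 5.3]
gripper_width: 0.032
gripper_force: 40.3
```

send_rows --steps '[{"dp":[0,1,0],"roll":0,"jaw":5},{"dp":[0,2,0],"roll":0,"jaw":5},{"dp":[0,3,0],"roll":0,"jaw":5},{"dp":[0,3,0],"roll":0,"jaw":5}]'

```text
time_s: 20.23
tcp_pos: [0.5321, -0.2397, 0.1416]
eef_rot: [180.0, -0.2, -1.4]
contact_force: [5.9, 4.0, 4.4]
gripper_width: 0.0321
gripper_force: 40.3
```

send_rows --steps '[{"dp":[0,1,0],"roll":0,"jaw":5},{"dp":[0,2,0],"roll":0,"jaw":5},{"dp":[0,3,0],"roll":0,"jaw":5},{"dp":[0,3,0],"roll":0,"jaw":5}]'

```text
time_s: 20.72
tcp_pos: [0.5322, -0.2423, 0.1416]
eef_rot: [-180.0, -0.2, -1.4]
contact_force: [6.4, 5.7, 4.7]
gripper_width: 0.0321
gripper_force: 40.2
```

send_rows --steps '[{"dp":[0,1,0],"roll":0,"jaw":5},{"dp":[0,2,0],"roll":0,"jaw":5},{"dp":[0,2,0],"roll":0,"jaw":5}]'

```text
time_s: 21.1
tcp_pos: [0.5321, -0.2427, 0.1417]
eef_rot: [-179.9, -0.2, -1.4]
contact_force: [5.8, 15.4, 9.1]
gripper_width: 0.0319
gripper_force: 39.8
```

It hit a hard stop at the fork, so I'll release in place.

send_rows --steps '[{"dp":[0,-1,0],"roll":0,"jaw":45},{"dp":[0,-1,0],"roll":0,"jaw":55},{"dp":[0,-1,0],"roll":0,"jaw":66},{"dp":[0,-1,0],"roll":0,"jaw":66},{"dp":[0,-1,0],"roll":0,"jaw":66}]'

```text
time_s: 21.72
tcp_pos: [0.5291, -0.244, 0.1403]
eef_rot: [180.0, 0.2, -1.5]
contact_force: [-1.2, 0.3, -0.4]
gripper_width: 0.0576
gripper_force: 0.0
```

send_rows --steps '[{"dp":[0,0,-8],"roll":0,"jaw":66},{"dp":[0,0,-25],"roll":0,"jaw":66},{"dp":[0,0,-55],"roll":0,"jaw":66},{"dp":[0,0,-95],"roll":0,"jaw":66},{"dp":[0,0,-130],"roll":0,"jaw":66}]'

```text
time_s: 22.35
tcp_pos: [0.5304, -0.2439, 0.2741]
eef_rot: [180.0, -0.1, -1.4]
contact_force: [0.1, -0.2, -0.6]
gripper_width: 0.0579
gripper_force: 0.0
```

send_rows --steps '[{"dp":[-10,-40,0],"roll":0,"jaw":66},{"dp":[-20,-100,0],"roll":0,"jaw":66},{"dp":[-30,-160,0],"roll":0,"jaw":66},{"dp":[-40,-220,0],"roll":0,"jaw":66},{"dp":[-50,-270,0],"roll":0,"jaw":66}]'

```text
time_s: 22.98
tcp_pos: [0.4866, 0.0294, 0.2728]
eef_rot: [-180.0, -0.1, -1.4]
contact_force: [0.7, 0.1, 0.3]
gripper_width: 0.0578
gripper_force: 0.0
```

```bash
python3 - <<'E'
from plant import r
from h import *
t=r.capture("top");S=r.capture("side");he,sh=pickle.load(open("poses.pkl","rb"));s=r.get_state();print(s["tcp_pos"],s["time_s"])
def blob(c,lo,hi,roi,rd=0):
    x0,y0,x1,y1=roi;H=cv2.cvtColor(c["image"],cv2.COLOR_BGR2HSV)
    m=((H[...,0]>lo)&(H[...,0]<hi)) if not rd else ((H[...,0]<8)|(H[...,0]>172))
    m=(m&(H[...,1]>120)&(H[...,2]>40))[y0:y1,x0:x1].astype(np.uint8);n,l,st,ce=cv2.connectedComponentsWithStats(m);i=1+np.argmax(st[1:,4]);return ce[i]+[x0,y0],st[i]
a=blob(t,100,125,(395,210,455,265));print("lid top",a,px2w(t,*a[0],.174),"seat .5311 -.3495")
b=blob(S,100,125,(370,190,450,260));print("lid side",b,px2w(S,*b[0],.174))
c=blob(t,0,0,(340,215,400,260),1);d=px2w(t,*c[0],.161);print("red",c,d,"start y -.1608, travel",-.1608-d[1])
im=t["image"]
for v in(235,238):print([int(x) for x in im[v,372:402].mean(1)])
E
```

```text
[0.48660832 0.03109439 0.27281491] 23.075
lid top (array([430.47291667, 236.13125   ]), array([ 23,  15,  26,  24, 480], dtype=int32)) [ 0.53065896 -0.34738891  0.174     ] seat .5311 -.3495
lid side (array([407.20374707, 230.1147541 ]), array([ 24,  31,  28,  19, 427], dtype=int32)) [ 0.51746009 -0.35655117  0.174     ]
red (array([376.65625, 236.5625 ]), array([35, 17,  4, 10, 32], dtype=int32)) [ 0.53101685 -0.21557737  0.161     ] start y -.1608, travel 0.054777373362842496
[80, 70, 60, 55, 57, 61, 75, 80, 89, 89, 85, 86, 85, 83, 78, 59, 41, 36, 39, 40, 52, 96, 148, 169, 176, 173, 177, 175, 176, 174]
[76, 73, 64, 51, 57, 66, 72, 78, 85, 95, 97, 103, 112, 127, 131, 101, 61, 38, 37, 41, 50, 89, 135, 166, 172, 173, 173, 173, 175, 174]
```

Clamp travel is 0.0548 m, the lever is back at rest (13.4 px from its post, 13.7 px at the start), and the canister is within about 2 mm of its seat. Handing in.

```bash
python3 -c "
from plant import r
print(r.close_job())"
```

```text
the job is handed in; nothing more can be done
None
```

The job is handed in, at about 23 s of the 64 s allowed: by the last camera check the canister stands in the fork about 2 mm from its seat, with the clamp at 54.8 mm (last notch) and its lever back at rest; the judge's verdict was not shown.

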